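Shut the steamer drawer and take off its vent cap

ROBOT

A 6-joint arm with a two-finger parallel gripper is mounted at the origin on the work surface. World frame = base frame: x ahead of the robot, y to its left, z up, the work surface at z = 0. Lengths are in mm, angles in rad, forces in N, time in s.
With the tool pointing down it reaches from about 400 to 925 mm from the base axis. Payload 12.5 kg.
Tool frame: the origin (TCP) lies midway between the tips of the shut fingers; the grasp point (between the pads) lies 19 mm behind it (env.pinch_z is the z of the grasp point in the tool frame, in mm); z points along the fingers, y is the line along which they close (so a half turn about z gives the same grasp; the last joint's range is limited). The gripper opens to 95 mm and grips with 3 to 60 N. Pads are 20 mm wide; open, the fingers measure 119 mm over their backs; the gripper's body (75 mm by 180 mm) begins 59 mm behind the grasp point.
Start: joints at [-1.452, 0.491, 1.559, -0, 1.092, -0.106], TCP at [139.342, -609.289, 191.161] pointing down, gripper open.
Joint ranges: [-3.1, 3.1], [-0.84, 2.19], [0.05, 2.79], [-1.13, 4.28], [0.06, 2.93], [-2.69, 2.69]. Speed limits (rad/s): [2.22, 2.22, 2.79, 3.14, 3.14, 3.14].

INTERFACE

Orientations are given as [roll, pitch, yaw] about the fixed x, y, z axes, in that order (R = Rz(yaw) Ry(pitch) Rx(roll)).
In Python, from cell import env, eyes gives the robot as it stands.
- The arm moves only by the shell command python3 -m inch 'ROWS'. ROWS is JSON, a list of rows, each a list of 3 entries, a list of its own where there are three numbers: the shift along the tool's x, y, z in units of 60 mm (1.0 is 60 mm), then the turn about the tool's z in units of 5 degrees (1.0 is 5 degrees), then the closure, from -1 (fully open) to 1 (shut). In form: [[[tx, ty, tz], turn, claw], ...]. A call has exactly 10 rows; each row shifts and turns the commanded pose from where the row before left it, along the tool's axes as they then stand; what a row does not reach is not made up. A row lasts 1/8 s, in which the tool goes at most 62.5 mm and 10.7 degrees, less where a joint would pass 70% of its speed; a pose out of reach is approached as far as the arm can. A call is refused whole if a number of a shift passes 1 or a number of a turn 1, either way. A call with a gripper value outside its range is refused whole. The fingers move at their own pace and stop on an object; the grip force is fixed at half the most. Time passes only in rows, so rows that do not move let the fingers close, or fill a call up. It gives the time, the measured TCP pose, the force, the opening and the grip force at its end, in the units of the state.
- env.state(): the state, without advancing time (a new reading comes with each control period).
- eyes.read_camera(name): name is "side" or "top"; returns a dict with "pixels" (420x560x3 uint8, red, green, blue), "fx", "fy", "cx", "cy" (pixels), "extrinsics" (4x4, takes a point from world to camera coordinates). Camera axes: x right, y down, z forward; pixel columns grow to the right and rows downward; lengths in mm; the calibration is good to about 2 mm. A picture is of the moment at which its call begins. There is no depth.
- env.job_done(): hands the job in; it is judged then, once.
Trained networks look in a picture, given as the dict that the camera call returned (one of the last four; its "shot" number tells which), for a name from the list of things; names that differ only in an ending like _2 or _b are one class to them, and where a whole thing is asked for, a point or a joint stands for the part that bears it (a point fixed in the world has none). Each returns a list of dicts, best first, with "score" (0 to 1); they miss things now and then, are a little off and sometimes report something else, mostly with a low value. They report only what shows in the picture. A call takes as long as a camera call. They do not tell look-alikes from the thing itself.
- eyes.boxes_of(name, picture): "centre" ([row, column] in pixels, amid what is visible of it).
- eyes.cut_out(name, picture): "mask" (420x560 bool, what is visible of it) and "centre" ([row, column] in pixels, amid what is visible of it).
- eyes.spot_point(name, picture): "centre" ([row, column] in pixels: a listed point, or the origin of a listed thing).
The state is a dict: "t": time; "joints": joint angles; "qvel": joint speeds; "tau": joint torques, N m; "eef_pos": TCP position; "tcp_rot": TCP orientation; "ft_force": force on the tool from outside, world axes, zero at the start; "moment": the same for the moment, N m; "opening": opening from 0.0 (shut) to 1.0 (fully open); "grip_force": force on a finger pad.
Only numpy, scipy, OpenCV 4.12 (cv2) and the standard library are available. Lean on these libraries where they do the work, as an engineer would, in place of code of your own. Each camera call takes 0.05 s, during which the arm holds its last target. There are 200 camera calls.

TASK

The drawer steamer has been loaded with meal boxes: push its drawer fully shut. Then take the orange quarter-turn cap off the vent on top; some of these caps loosen clockwise and some counter-clockwise and nothing on it shows which, so find out by trying. Finish still holding the cap in the gripper, clear of everything and still, about 8 cm straight above where it sat, the drawer still shut and the plate, the seasoning shaker and the other meal box left where they are.

Things in the scene. Friction and masses are not known exactly. Their poses are not given: they have to be found in the camera images.
- steamer: Drawer steamer, a fixed white box 260 (x) x 280 (y) x 110 mm high, steel drawer front on its -x side (roughly towards the robot). Origin: centre of its underside, on the counter. Pushing along its +x shuts the drawer. The vent's axis stands at (-50, -45) mm from the origin in its own x and y.
- steamer_drawer0 (a joint): How far the drawer is open, m: 0 is shut, starts at 0.05 to 0.09. It slides with about 1 N of friction plus 4 N per m/s, stays where it is left, does not latch. The front panel is 83 mm high, its lower edge 13 mm above the counter.
- steamer_drawer0_handle (a point): Middle of the drawer's dark bar handle, 35 mm in front of the front panel, about 70 mm above the counter; the bar is 120 mm long along the steamer's y, about 10 mm thick, a leg to the panel at each end. Same axes as the steamer. Pushing on the bar's middle along +x shuts the drawer.
- vent (a point): Dark steel collar, 64 mm across, 22 mm high, fixed on the steamer's top (110 mm above the counter). Origin: centre of its underside, z up. The cap's two lugs are caught under ledges in it. Turned the wrong way the cap stops dead after 0.2 to 0.45 rad and stays locked; a 35 N grip then slips round it or the moment rises. The right way is clockwise in some starts, counter-clockwise in others.
- cap: Orange round fluted quarter-turn cap, 0.06 to 0.13 kg. Origin: middle of its foot (underside of its lugs), 4 mm above the vent's origin when seated; z up. Steel stem and lugs up to 20 mm (hidden in the collar), then the orange grip, 50 mm across, from 20 to 52 mm. The collar's rim is 18 mm above the cap's origin: keep fingertips above it.
- shaker: Bystander: amber glass seasoning shaker with a steel top, 42 mm across, 73 mm high, standing on the steamer's top, towards its +x, +y corner. Origin: centre of its underside.
- plate: Bystander: white plate, 210 mm across, 22 mm high, on the counter on the robot's left. Origin: centre of its underside.
- meal_box: Bystander: glass meal box with a blue lid, 126 x 166 x 60 mm, on a wooden board on the robot's right. Origin: centre of its underside.
- cap_top (a point): Middle of the cap's flat top, 52 mm above its origin; a white stripe 40 mm long lies there along the cap's x. Locked, the cap has 1.5 mm of up and down play. Turned the right way, with almost no resistance, it meets a stop about 1.1 rad (1.0 to 1.25) from its start; there, or up to 0.12 rad short of it, it lifts straight out freely.
There are look-alikes about, which are no part of the job. There is more than one size of the cap; the job needs the middle-sized.

How it is judged (in metres and radians):
On the way, in this order (a step that is already met when the one before it is completed fails the run):
1. the drawer is shut (within 6 mm) with the cap still on (value of joint steamer_drawer0 below 0.006 m and z of cap in the frame of vent below 0.015 m), for 0.2 s.
2. the cap is turned free and lifted out of the vent (z of cap in the frame of vent above 0.03 m and contact force between the fingers and cap above 1 N), for 0.2 s.
At the end, for the whole second after the job is handed in: The drawer is shut within 6 mm; the cap is held by the fingers (more than 1 N), at rest, its foot 50 to 135 mm higher than when seated and within 50 mm of the vent's axis, touching nothing else; shaker, plate and meal box are within 30 mm of where they started (value of joint steamer_drawer0 below 0.006 m and z of cap in the frame of vent between 0.055 and 0.14 m and horizontal distance between cap and vent below 0.05 m and contact force between the fingers and cap above 1 N and contact force between cap and steamer below 0.2 N and linear speed of cap below 0.03 m/s and distance of each of shaker, plate, meal_box from where it was at the start of the episode below 0.03 m); the arm keeps its last pose, push and grip.
It fails at once if the shaker, the plate or the other meal box is pushed away or knocked over (distance of any of shaker, plate, meal_box from where it was at the start of the episode above 0.03 m or angle between shaker's own z axis and vertical above 0.5 rad).
It also fails if it takes over 64 s, if anything falls off the work surface, if the arm or the gripper's body presses on something with over 40 N, if the wrist force passes 120 N, or if a joint passes its speed limit or range.

## Working session

There is one attempt and no reset: what is moved stays moved. The work goes in short steps, Python scripts to look and compute and a shell command to move; the robot and the scene stay as the last step left them, time stands still between calls to the robot, and variables do not carry over. Pictures are saved under pics/ and viewed, at most 10 in all, crops included, and the job is handed in when it is done.

```bash
mkdir -p pics; ls
cat > h.py <<'E'
import numpy as np,cv2
from cell import env,eyes
def proj(c,p):
    E=np.array(c["extrinsics"]);q=E[:3,:3]@np.array(p,float)+E[:3,3]
    return np.array([c["fy"]*q[1]/q[2]+c["cy"],c["fx"]*q[0]/q[2]+c["cx"]])
def at_z(c,rc,z):
    E=np.array(c["extrinsics"]);R=E[:3,:3];o=-R.T@E[:3,3]
    d=R.T@np.array([(rc[1]-c["cx"])/c["fx"],(rc[0]-c["cy"])/c["fy"],1]);return o+d*(z-o[2])/d[2]
E
python3 - <<'E'
from h import *
for n in("top","side"):
    c=eyes.read_camera(n);cv2.imwrite(f"pics/{n}0.png",c["pixels"][:,:,::-1])
    E=np.array(c["extrinsics"]);print(n,(-E[:3,:3].T@E[:3,3]).round())
    for k,z in(("cap_top",166),("vent",110),("steamer",0),("steamer_drawer0_handle",70),("shaker",110),("plate",0),("meal_box",15)):
        for d in eyes.spot_point(k,c)[:4]:print(k,round(d["score"],2),np.round(d["centre"]),at_z(c,d["centre"],z).round())
s=env.state();print(s,env.pinch_z)
E
```

```text
pics
top [ 529.   10. 1488.]
cap_top 0.7 [166. 345.] [ 778. -191.  166.]
cap_top 0.66 [221. 352.] [ 630. -212.  166.]
cap_top 0.51 [211. 285.] [655. -33. 166.]
vent 0.72 [217. 286.] [644. -36. 110.]
steamer 0.64 [201. 272.] [698.   2.   0.]
steamer_drawer0_handle 0.81 [275. 261.] [483.  29.  70.]
shaker 0.8 [169. 240.] [774.  92. 110.]
plate 0.65 [216. 288.] [655. -46.   0.]
meal_box 0.65 [219. 446.] [ 653. -514.   15.]
side [ 430. -954.  957.]
cap_top 0.67 [196. 279.] [651. -25. 166.]
cap_top 0.57 [278. 292.] [ 616. -311.  166.]
cap_top 0.52 [267. 350.] [ 754. -308.  166.]
vent 0.7 [212. 283.] [660. -30. 110.]
steamer 0.68 [229. 293.] [702.   8.   0.]
steamer_drawer0_handle 0.93 [216. 218.] [484.  39.  70.]
shaker 0.71 [183. 311.] [776.  83. 110.]
plate 0.24 [213. 278.] [674.  92.   0.]
meal_box 0.95 [387. 320.] [ 634. -498.   15.]
{'t': 0.8, 'joints': array([-1.45160003e+00,  4.90905710e-01,  1.55889203e+00, -5.56811775e-05,
        1.09171061e+00, -1.05587601e-01]), 'qvel': array([ 0.00092119,  0.00019678,  0.00101603,  0.00107952, -0.00109352,
       -0.00161719]), 'tau': array([-4.88947364e-03, -6.12419271e+01, -2.58425635e+01,  6.91476278e-02,
        4.45039943e-02, -2.71760257e-05]), 'eef_pos': array([ 139.32749132, -609.29193981,  191.16014222]), 'tcp_rot': array([3.14151403e+00, 5.80242198e-05, 2.24809561e-01]), 'ft_force': array([-0.59256475, -0.53089434,  0.07468871]), 'moment': array([0.01671681, 0.00727746, 0.03289302]), 'grip_force': 0.0, 'opening': 1.0007601791360663} -18.8
```

View pics/top0.png

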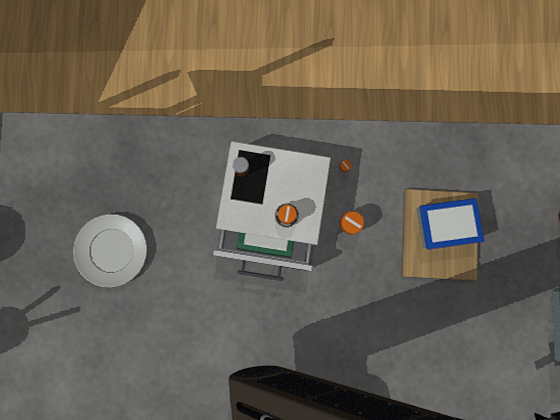

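View pics/side0.png

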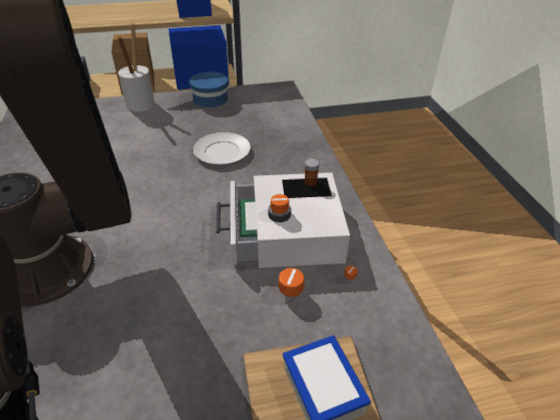

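The cap to use sits on the vent (top image ~(213,287) row/col), and the larger and smaller look-alikes are on the counter. The drawer is open, with its handle at ~(276,261). I'll refine these positions now.

```bash
cat >> h.py <<'E'
from scipy.optimize import least_squares
def tri(obs,x0):
    return least_squares(lambda p:np.concatenate([proj(c,p)-rc for c,rc in obs]),x0)
E
python3 - <<'E'
from h import *
C={n:eyes.read_camera(n) for n in("top","side")}
near={"cap_top":(653,-30,166),"vent":(650,-33,110),"steamer_drawer0_handle":(484,34,70),"steamer":(700,5,0),"shaker":(775,88,110)}
for k,p in near.items():
    o=[]
    for c in C.values():
        ds=eyes.spot_point(k,c)
        if ds: o.append((c,np.array(min(ds,key=lambda d:np.linalg.norm(d["centre"]-proj(c,p)))["centre"])))
    r=tri(o,p);print(k,r.x.round(1),r.fun.round(1))
# model fit: steamer yaw from white top in top camera
c=C["top"];im=c["pixels"].astype(int)
m=((im.min(2)>150)).astype(np.uint8);m[:130]=0;m[245:]=0;m[:,:205]=0;m[:,340:]=0
cn=max(cv2.findContours(m,0,2)[0],key=cv2.contourArea)
w=np.array([at_z(c,(q[0][1],q[0][0]),110)[:2] for q in cn],np.float32)
print("top rect",cv2.minAreaRect(w)); print(np.round(cv2.boxPoints(cv2.minAreaRect(w))))
# cap masks & stripe
for n,c in C.items():
    pr=proj(c,(653,-30,166))
    d=min(eyes.cut_out("cap",c),key=lambda d:np.linalg.norm(d["centre"]-pr));M=d["mask"].astype(np.uint8)
    M=cv2.morphologyEx(M,cv2.MORPH_CLOSE,np.ones((5,5)));im=c["pixels"].astype(int)
    s=(M>0)&(im[:,:,2]>110)&(im[:,:,1]>140)
    ys,xs=np.nonzero(s);W=np.array([at_z(c,q,166)[:2] for q in zip(ys,xs)])
    print(n,M.sum(),at_z(c,d["centre"],150).round(1),"stripe",len(W),W.mean(0).round(1),end=" ")
    u,sv,v=np.linalg.svd(W-W.mean(0));print(v[0].round(2),np.ptp((W-W.mean(0))@v[0]))
# drawer front edge / handle mask
cv2.imwrite("pics/z.png",cv2.resize(C["top"]["pixels"][130:290,200:340,::-1],None,fx=5,fy=5,interpolation=2)[:, :700][200:800])
E
```

```text
cap_top [649.6 -37.2 162.1] [ 1.5 -0.3 -0.2  1.6]
vent [644.9 -38.  117.5] [-1.8  0.3  0.2 -1.8]
steamer_drawer0_handle [485.5  29.8  67.9] [ 1.  -0.1 -0.1  1. ]
steamer [701.5  -2.6  11.8] [-3.3  0.6  0.4 -3.4]
shaker [779.1  88.3 110.8] [-0. -0.]
top rect ((696.3789672851562, 0.8667755126953125), (278.8577880859375, 274.20947265625), 81.83026885986328)
[[ 541. -118.]
 [ 812. -157.]
 [ 852.  119.]
 [ 580.  158.]]
top 288 [656.4 -38.  150. ] stripe 38 [648.5 -38. ] [-0.99  0.17] 37.91584278105107
side 299 [650.9 -36.7 150. ] stripe 44 [646.7 -30.3] [ 0.97 -0.24] 40.89857804805912
```

View pics/z.png

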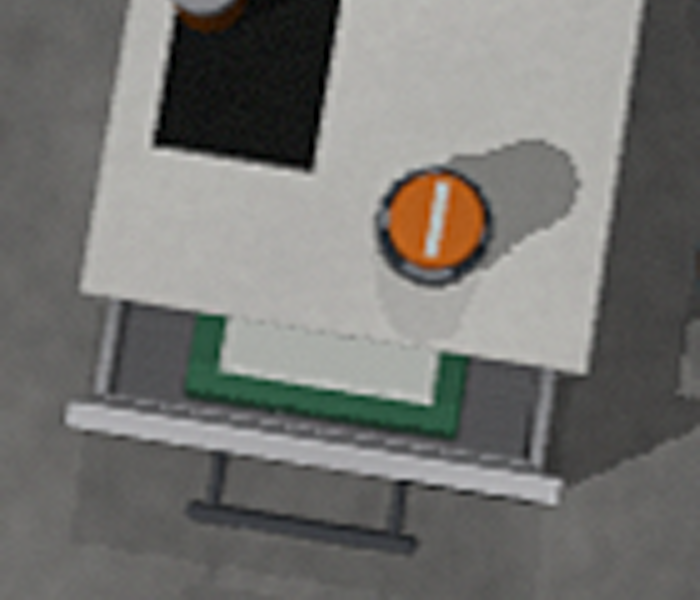

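```bash
python3 -m inch '[[[0,0,0],0.84,1],[[0,0,0],0.84,1],[[0,0,0],0.84,1],[[0,0,0],0.84,1],[[0,0,0],0.86,1],[[0.46,-0.61,0],0,1],[[0.46,-0.61,0],0,1],[[0.46,-0.61,0],0,1],[[0.46,-0.61,0],0,1],[[0.46,-0.61,0],0,1]]'
python3 -m inch '[[[0.46,-0.61,0],0,1],[[0.46,-0.61,0],0,1],[[0.46,-0.61,0],0,1],[[-0.03,-0.72,0],0,1],[[-0.03,-0.72,0],0,1],[[-0.03,-0.72,0],0,1],[[-0.03,-0.72,0],0,1],[[-0.03,-0.72,0],0,1],[[-0.03,-0.72,0],0,1],[[-0.03,-0.72,0],0,1]]'
```

```text
t: 2.75
eef_pos: [303.0, -446.8, 191.3]
tcp_rot: [3.141, -0.0, -0.144]
ft_force: [0.5, -0.9, 0.2]
opening: 0.025
grip_force: 0.0
t: 4.0
eef_pos: [430.6, -48.6, 191.3]
tcp_rot: [3.141, -0.001, -0.144]
ft_force: [-0.1, -0.6, -0.1]
opening: 0.007
grip_force: 0.0
```

```bash
python3 -m inch '[[[-0.01,-0.72,0],0,1],[[-0.01,-0.72,0],0,1],[[0,0,0.54],0,1],[[0,0,0.54],0,1],[[0,0,0.54],0,1],[[0,0,0.54],0,1],[[0,0,0],0,1],[[0.2,0,0],0,1],[[0.1,0,0],0,1],[[0.1,0,0],0,1]]'
python3 - <<'E'
from h import *
c=eyes.read_camera("side");print(env.state()["eef_pos"])
cv2.imwrite("pics/s1.png",cv2.resize(c["pixels"][150:290,180:370,::-1],None,fx=4,fy=4))
E
```

```text
t: 5.25
eef_pos: [466.4, 32.2, 62.3]
tcp_rot: [-3.142, -0.002, -0.143]
ft_force: [-0.0, 1.0, -0.3]
opening: 0.008
grip_force: 0.0
[466.95165132  32.05645852  62.17976049]
```

View pics/s1.png

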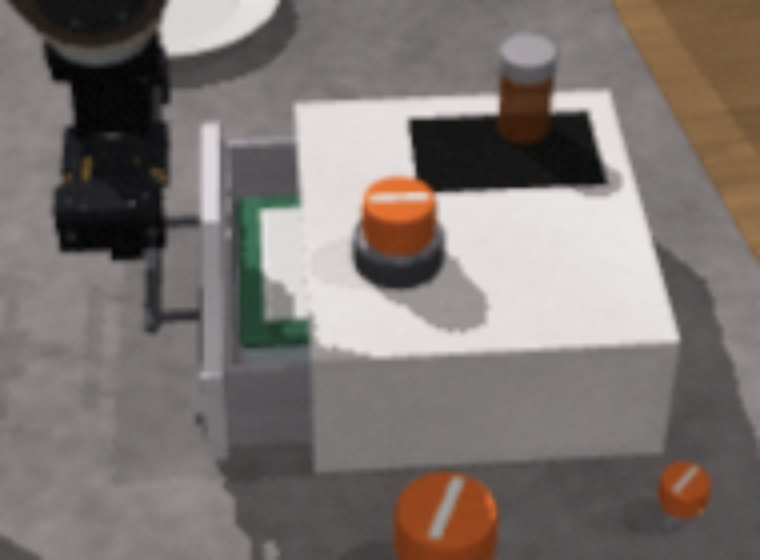

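The fingers are just behind the middle of the bar. I'll push now.

```bash
python3 -m inch '[[[0.1,0,0],0,1],[[0.1,0,0],0,1],[[0.1,0,0],0,1],[[0.1,0,0],0,1],[[0.1,0,0],0,1],[[0.1,0,0],0,1],[[0.06,0,0],0,1],[[0.06,0,0],0,1],[[0.06,0,0],0,1],[[0.03,0,0],0,1]]'
python3 -m inch '[[[0.03,0,0],0,1],[[0.03,0,0],0,1],[[0.03,0,0],0,1],[[0.03,0,0],0,1],[[0.02,0,0],0,1],[[0.02,0,0],0,1],[[0.02,0,0],0,1],[[0.02,0,0],0,1],[[0,0,0],0,1],[[0,0,0],0,1]]'
```

```text
t: 6.55
eef_pos: [513.6, 25.3, 61.5]
tcp_rot: [3.142, 0.0, -0.143]
ft_force: [-1.7, 0.5, 0.4]
opening: 0.004
grip_force: 0.5
t: 7.8
eef_pos: [525.6, 23.6, 61.6]
tcp_rot: [3.142, -0.001, -0.143]
ft_force: [0.3, 0.1, -0.1]
opening: 0.007
grip_force: 0.0
```

```bash
python3 -m inch '[[[0.03,0,0],0,1],[[0.03,0,0],0,1],[[0.03,0,0],0,1],[[0.02,0,0],0,1],[[0.02,0,0],0,1],[[0.02,0,0],0,1],[[0.02,0,0],0,1],[[0.02,0,0],0,1],[[0,0,0],0,1],[[0,0,0],0,1]]'
python3 - <<'E'
from h import *
s=env.state();print(s["eef_pos"],s["ft_force"])
c=eyes.read_camera("side")
cv2.imwrite("pics/s2.png",cv2.resize(c["pixels"][150:290,180:370,::-1],None,fx=4,fy=4))
E
```

```text
t: 9.05
eef_pos: [536.8, 22.0, 61.5]
tcp_rot: [3.141, -0.0, -0.143]
ft_force: [-0.9, 0.2, -0.4]
opening: 0.005
grip_force: 0.0
[536.79466734  21.9548143   61.493763  ] [-0.87839013  0.19490693 -0.43284995]
```

View pics/s2.png

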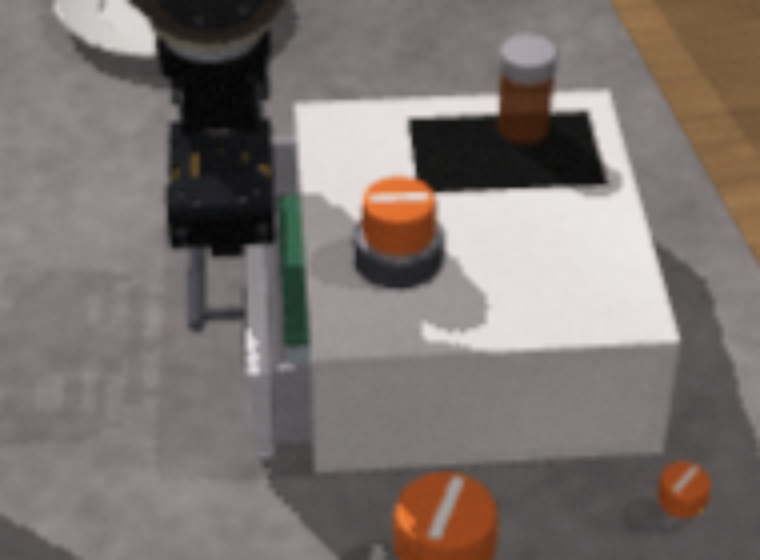

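Run:
```python
from h import *
s=env.state()
for n in("side","top"):
    c=eyes.read_camera(n)
    z=lambda rc:((np.array(rc)-[150,180])*4)[::-1].round() if n=="side" else np.round(rc)[::-1]
    print(n,"tcp",z(proj(c,s["eef_pos"])))
    for d in eyes.spot_point("steamer_drawer0_handle",c)[:2]:print(d["score"],z(d["centre"]),at_z(c,d["centre"],70).round())
    for x,y in((-130,-140),(-130,140),(130,-140),(130,140)):
        k,q=np.cos(-.143),np.sin(-.143);print(z(proj(c,(703.3+k*x-q*y,-.5+q*x+k*y,110))))
    cv2.imwrite("pics/%s3.png"%n,cv2.resize(c["pixels"][170:240,200:270,::-1] if n=="side" else c["pixels"][200:300,210:320,::-1],None,fx=5,fy=5,interpolation=2))
a,b=cv2.imread("pics/side3.png"),cv2.imread("pics/top3.png");o=np.zeros((500,900,3),np.uint8);o[:350,:350]=a;o[:,350:]=b;cv2.imwrite("pics/m3.png",cv2.resize(o,(800,444)))
```

```text
side tcp [228. 277.]
0.58 [202. 260.] [520.  35.  70.]
[286. 363.]
[273. 105.]
[677. 342.]
[606.  91.]
top tcp [264. 256.]
[316. 250.]
[215. 233.]
[330. 157.]
[231. 141.]
```

View pics/m3.png

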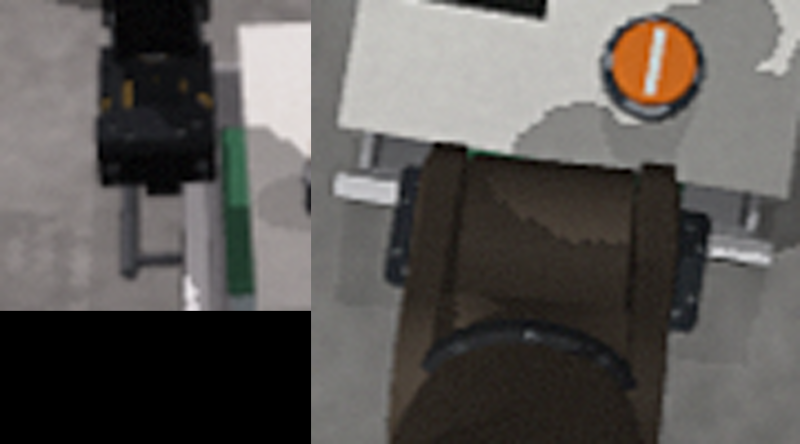

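The fingers went over the bar and are now pushing the panel itself, which works too. About 30 mm is left, so I'll keep going gently and watch the force.

```bash
python3 -m inch '[[[0.05,0,0],0,1],[[0.05,0,0],0,1],[[0.05,0,0],0,1],[[0.05,0,0],0,1],[[0.04,0,0],0,1],[[0.03,0,0],0,1],[[0.02,0,0],0,1],[[0.02,0,0],0,1],[[0.02,0,0],0,1],[[0,0,0],0,1]]'
python3 -m inch '[[[0.02,0,0],0,1],[[0.02,0,0],0,1],[[0.02,0,0],0,1],[[0.02,0,0],0,1],[[0.02,0,0],0,1],[[0.02,0,0],0,1],[[0,0,0],0,1],[[0,0,0],0,1],[[0,0,0],0,1],[[0,0,0],0,1]]'
python3 - <<'E'
from h import *
s=env.state();c=eyes.read_camera("side")
z=lambda rc:((np.array(rc)-[150,180])*4)[::-1].round()
print(s["ft_force"],z(proj(c,s["eef_pos"])))
cv2.imwrite("pics/s4.png",cv2.resize(c["pixels"][150:290,180:370,::-1],None,fx=4,fy=4))
E
```

```text
t: 10.55
eef_pos: [556.5, 19.1, 61.5]
tcp_rot: [3.141, -0.0, -0.143]
ft_force: [-0.7, 0.5, 0.5]
opening: 0.004
grip_force: 0.1
t: 11.8
eef_pos: [563.4, 18.1, 61.5]
tcp_rot: [3.142, -0.0, -0.144]
ft_force: [0.2, 0.7, -0.5]
opening: 0.005
grip_force: 0.0
[ 0.20366572  0.73125825 -0.53975784] [265. 275.]
```

View pics/s4.png

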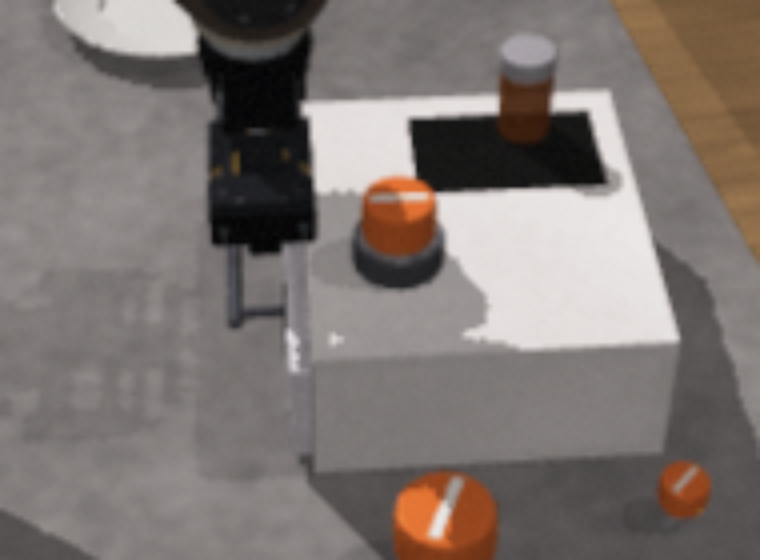

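The panel is nearly flush, with a sliver of gap left. I'll push until there's contact force.

```bash
python3 -m inch '[[[0.02,0,0],0,1],[[0.02,0,0],0,1],[[0.02,0,0],0,1],[[0.02,0,0],0,1],[[0.02,0,0],0,1],[[0.02,0,0],0,1],[[0.0,0,0],0,1],[[0,0,0],0,1],[[0,0,0],0,1],[[0,0,0],0,1]]'
python3 -c "
from h import *
print(env.state()['ft_force'])"
```

```text
t: 13.1
eef_pos: [563.9, 18.1, 61.3]
tcp_rot: [3.141, 0.014, -0.143]
ft_force: [-30.9, 3.2, 21.6]
opening: 0.006
grip_force: 15.4
[-30.90100769   3.21546858  21.56844997]
```

The drawer is shut, with a hard stop at about 31 N. I'll back off slightly and lift.

```bash
python3 -m inch '[[[-0.08,0,0],0,1],[[-0.07,0,0],0,1],[[0,0,0],0,1],[[0,0,-0.3],0,1],[[0,0,-0.5],0,1],[[0,0,-0.5],0,1],[[0,0,-0.5],0,1],[[0,0,-0.5],0,1],[[0,0,-0.5],0,1],[[0,0,0],0,-1]]'
python3 - <<'E'
from h import *
s=env.state();print(s["joints"].round(3),s["ft_force"],s["eef_pos"])
C={n:eyes.read_camera(n) for n in("top","side")}
for n,c in C.items():
    pr=proj(c,(648,-37.5,166))
    for k in("cap","steamer_drawer0_handle"):
        f=eyes.cut_out if k=="cap" else eyes.spot_point
        ds=f(k,c)
        if ds:
            d=min(ds,key=lambda d:np.linalg.norm(d["centre"]-pr));print(n,k,np.round(d["centre"]),at_z(c,d["centre"],150 if k=="cap" else 70).round(1))
E
```

```text
t: 14.35
eef_pos: [562.8, 18.3, 231.5]
tcp_rot: [-3.141, -0.004, -0.144]
ft_force: [0.7, -0.3, -1.2]
opening: 0.063
grip_force: 0.0
[-0.085  0.361  1.663 -0.     1.113  1.63 ] [ 0.73127769 -0.33334755 -1.21965008] [562.79562862  18.26618727 231.5114825 ]
top cap [212. 288.] [653.  -41.8 150. ]
side cap [204. 282.] [654.9 -37.9 150. ]
side steamer_drawer0_handle [218. 239.] [543.1  18.6  70. ]
```

```bash
python3 -m inch '[[[0.79,0.36,0],0,-1],[[0.78,0.36,0],0,-1],[[0,0,0],-0.95,-1],[[0,0,0],-0.95,-1],[[0,0,0],-0.95,-1],[[0,0,0],-0.95,-1],[[0,0,0],-0.95,-1],[[0,0,0],-0.95,-1],[[0,0,0],-0.95,-1],[[0,0,0],-0.95,-1]]'
python3 -m inch '[[[0,0,0.4],0,-1],[[0,0,0.4],0,-1],[[0,0,0.2],0,-1],[[0,0,0],0,-1],[[0,0,0],0,-1],[[0,0,0],0,-1],[[0,0,0],0,-1],[[0,0,0],0,-1],[[0,0,0],0,-1],[[0,0,0],0,-1]]'
python3 - <<'E'
from h import *
s=env.state();print(s["joints"].round(3),s["ft_force"],s["eef_pos"],s["opening"])
c=eyes.read_camera("side");z=lambda rc:((np.array(rc)-[120,200])*4)[::-1].round()
print(z(proj(c,s["eef_pos"])),z(proj(c,(650,-38,166))))
cv2.imwrite("pics/s5.png",cv2.resize(c["pixels"][120:260,200:370,::-1],None,fx=4,fy=4))
E
```

```text
t: 15.9
eef_pos: [648.6, -37.8, 228.6]
tcp_rot: [-3.141, 0.001, 0.522]
ft_force: [-0.6, 0.3, 0.4]
opening: 0.998
grip_force: 0.0
t: 17.15
eef_pos: [648.7, -37.8, 169.5]
tcp_rot: [3.142, 0.0, 0.52]
ft_force: [-0.1, 0.4, -0.0]
opening: 1.0
grip_force: 0.0
[-0.16   0.547  1.519 -0.     1.076  0.891] [-0.07476908  0.35569544 -0.03835481] [648.66875927 -37.8415327  169.50270717] 0.9998587732177223
[318. 314.] [320. 318.]
```

View pics/s5.png

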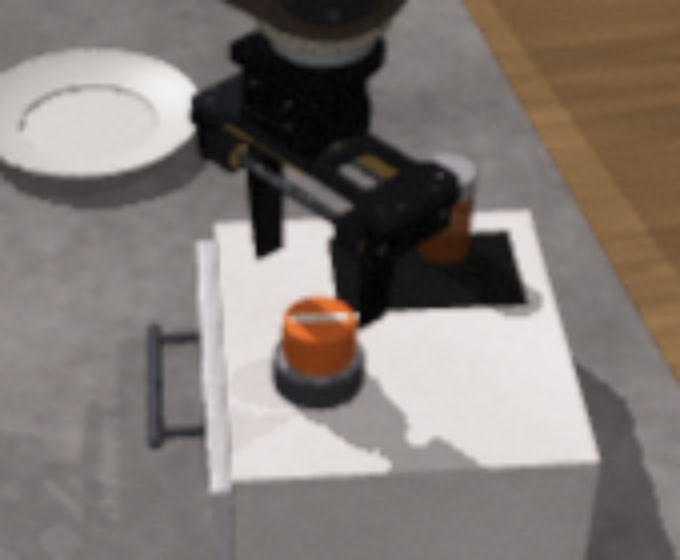

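The projected cap top lands on the cap. The fingertips show about 6 px higher than the reported TCP, so I'll check numerically before going down.

Run:
```python
from h import *
s=env.state();T=s["eef_pos"];y=np.array([np.sin(.52),-np.cos(.52),0])
C={n:eyes.read_camera(n) for n in("side","top")}
for n,c in C.items():
  z=(lambda rc:((np.array(rc)-[120,200])*4)[::-1].round()) if n=="side" else (lambda rc:((np.array(rc)-[160,230])*6)[::-1].round())
  for dz in(0,10,20,30):
    print(n,dz,[z(proj(c,T+k*y+[0,0,dz])) for k in(-53,53)])
  print("cap",z(proj(c,(650,-38,166))))
cv2.imwrite("pics/t6.png",cv2.resize(C["top"]["pixels"][160:260,230:360,::-1],None,fx=6,fy=6,interpolation=2))
```

```text
side 0 [array([266., 278.]), array([373., 352.])]
side 10 [array([266., 266.]), array([373., 341.])]
side 20 [array([266., 255.]), array([374., 329.])]
side 30 [array([266., 243.]), array([374., 318.])]
cap [320. 318.]
top 0 [array([235., 376.]), array([447., 260.])]
top 10 [array([235., 375.]), array([448., 258.])]
top 20 [array([235., 373.]), array([450., 255.])]
top 30 [array([235., 371.]), array([452., 253.])]
cap [341. 316.]
```

View pics/t6.png

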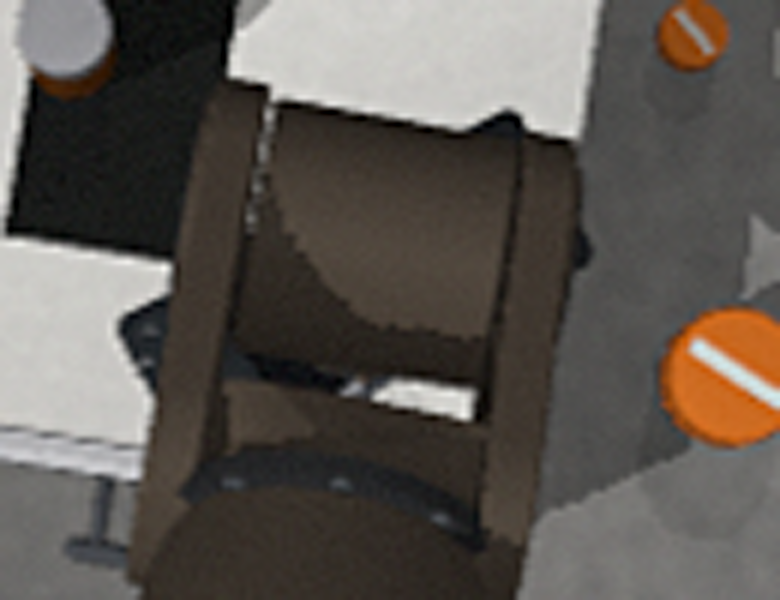

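Both tips fit 20 mm above the reported TCP. That agrees with the tips having cleared the bar during the push. So I'll go down to a reported z≈124 (real tips ≈144) and close.

```bash
python3 -m inch '[[[0.0,0,0.3],0,-1],[[0,0,0.3],0,-1],[[0,0,0.16],0,-1],[[0,0,0],0,-1],[[0,0,0],0,1],[[0,0,0],0,1],[[0,0,0],0,1],[[0,0,0],0,1],[[0,0,0],0,1],[[0,0,0],0,1]]'
python3 -c "
from h import *
s=env.state();print(s['ft_force'],s['moment'],s['opening'],s['grip_force'])"
```

```text
t: 18.55
eef_pos: [648.7, -37.9, 124.0]
tcp_rot: [3.141, -0.0, 0.52]
ft_force: [0.1, -0.5, 0.8]
opening: 0.521
grip_force: 30.0
[ 0.08176925 -0.48935755  0.83697941] [-0.05187572  0.02329966  0.00110172] 0.52073494160964 29.999739825725555
```

The opening of 0.52 (≈49.5 mm) means it's gripping the cap. First I'll try clockwise.

```bash
python3 -m inch '[[[0,0,0],0.8,1],[[0,0,0],0.8,1],[[0,0,0],0.8,1],[[0,0,0],0.8,1],[[0,0,0],0.8,1],[[0,0,0],0.8,1],[[0,0,0],0.6,1],[[0,0,0],0.6,1],[[0,0,0],0,1],[[0,0,0],0,1]]'
python3 -c "
from h import *
s=env.state();print(s['ft_force'],s['moment'],s['opening'],s['tcp_rot'])"
```

```text
t: 19.8
eef_pos: [648.7, -37.8, 124.0]
tcp_rot: [3.142, -0.0, -0.003]
ft_force: [-0.3, 1.2, 1.9]
opening: 0.52
grip_force: 30.0
[-0.33381168  1.18548619  1.89339938] [ 0.0852778   0.06945145 -0.0665001 ] 0.5202428742264542 [ 3.14150231e+00 -1.79204279e-04 -2.73839152e-03]
```

There's almost no resistance after 0.52 rad, past any wrong-way stop, so clockwise is right. I'll carry on to the end stop.

```bash
python3 -m inch '[[[0,0,0],0.8,1],[[0,0,0],0.8,1],[[0,0,0],0.8,1],[[0,0,0],0.8,1],[[0,0,0],0.8,1],[[0,0,0],0.5,1],[[0,0,0],0.5,1],[[0,0,0],0.5,1],[[0,0,0],0,1],[[0,0,0],0,1]]'
python3 -c "
from h import *
s=env.state();print(s['ft_force'],s['moment'],s['opening'],s['tcp_rot'])"
```

```text
t: 21.05
eef_pos: [648.8, -37.9, 124.0]
tcp_rot: [-3.142, -0.0, -0.483]
ft_force: [0.7, -0.4, 1.3]
opening: 0.522
grip_force: 30.0
[ 0.70658392 -0.35542918  1.26252549] [-0.005248   -0.05030162 -0.05178744] 0.5221033463958099 [-3.14159039e+00 -2.58539578e-04 -4.82529592e-01]
```

```bash
python3 -m inch '[[[0,0,0],0.4,1],[[0,0,0],0.4,1],[[0,0,0],0.4,1],[[0,0,0],0.3,1],[[0,0,0],0,1],[[0,0,0],0,1],[[0,0,0],0,1],[[0,0,0],0,1],[[0,0,0],0,1],[[0,0,0],0,1]]'
python3 -c "
from h import *
s=env.state();print(s['ft_force'],s['moment'],s['opening'],s['tcp_rot'])"
```

```text
t: 22.3
eef_pos: [648.7, -37.9, 123.9]
tcp_rot: [3.141, -0.0, -0.615]
ft_force: [-0.4, -0.8, 4.2]
opening: 0.515
grip_force: 30.0
[-0.43923839 -0.80630899  4.24438421] [-0.07988182  0.08087905  0.45051975] 0.5154985150734173 [ 3.14149083e+00 -1.46698302e-04 -6.14622642e-01]
```

The moment has risen, so it's at the stop. I'll ease back a hair and lift.

```bash
python3 -m inch '[[[0,0,0],-0.2,1],[[0,0,0],0,1],[[0,0,-0.03],0,1],[[0,0,-0.03],0,1],[[0,0,-0.03],0,1],[[0,0,-0.03],0,1],[[0,0,0],0,1],[[0,0,0],0,1],[[0,0,0],0,1],[[0,0,0],0,1]]'
python3 -c "
from h import *
s=env.state();print(s['ft_force'],s['moment'],s['opening'],s['tcp_rot'])"
```

```text
t: 23.55
eef_pos: [648.7, -37.8, 131.3]
tcp_rot: [3.142, -0.0, -0.597]
ft_force: [-0.5, -1.2, -1.0]
opening: 0.512
grip_force: 30.0
[-0.46038032 -1.19644586 -0.99710529] [-0.10329172  0.11477829  0.18643714] 0.5119334140568753 [ 3.14156150e+00 -2.42603248e-04 -5.97234402e-01]
```

Lifting freely (7 mm, only about the cap's weight). I'll raise it the remaining ~73 mm.

```bash
python3 -m inch '[[[0,0,-0.1],0,1],[[0,0,-0.15],0,1],[[0,0,-0.2],0,1],[[0,0,-0.2],0,1],[[0,0,-0.2],0,1],[[0,0,-0.2],0,1],[[0,0,-0.15],0,1],[[0,0,0],0,1],[[0,0,0],0,1],[[0,0,0],0,1]]'
python3 - <<'E'
from h import *
s=env.state();print(s['ft_force'],s['opening'],s['grip_force'],abs(s['qvel']).max())
c=eyes.read_camera("side")
for d in eyes.spot_point("steamer_drawer0_handle",c)[:1]:print(at_z(c,d["centre"],70).round())
cv2.imwrite("pics/s7.png",cv2.resize(c["pixels"][100:260,180:370,::-1],None,fx=3,fy=3))
E
```

```text
t: 24.8
eef_pos: [648.5, -37.8, 202.6]
tcp_rot: [3.141, 0.001, -0.597]
ft_force: [0.1, 0.9, -0.5]
opening: 0.519
grip_force: 30.0
[ 0.07849765  0.89428995 -0.46996609] 0.5191545034712065 29.999225735664368 0.0015647330009108244
[541.  24.  70.]
```

View pics/s7.png

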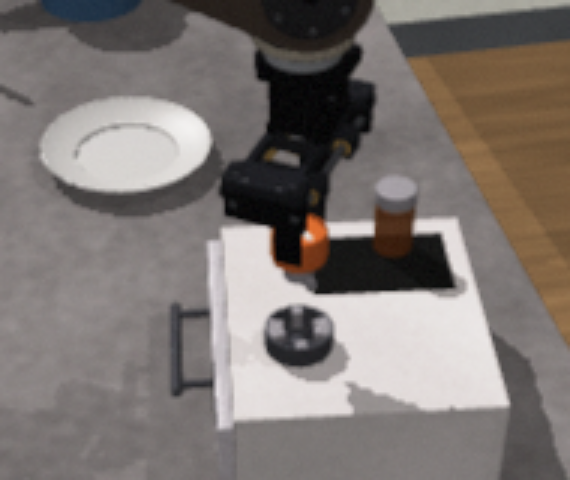

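The cap is in the gripper above the empty collar at about (335,298) in the crop. The drawer is shut, and the shaker and plate haven't moved. I'll hand it in.

```bash
python3 -c "
from cell import env
print(env.job_done())"
```

```text
the job is handed in; nothing more can be done
None
```

I handed the job in at about 25 s: the drawer is shut, and the cap (it loosened clockwise) is held still about 79 mm above where it sat. The shaker and plate looked unmoved in the last picture; the arm worked well away from the meal box, but I didn't re-check it, and the hand-in returned no verdict.

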